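Mesh a gear on a reducer's splined shaft and hold it home

TASK

Pick up the gear with the square hub and fit it, hub up, over the upright splined shaft of the reducer: turn it until the splines mesh, slide it down and press it fully home against the spring collar. Finish while still holding the gear and keeping it pressed home; leave the other things on the bench where they are.

Things in the scene. Friction and masses are not known exactly. Their poses are not given: they have to be found in the camera images.
- gear_center (a point): Loose steel gear (0.35-0.65 kg), hub up: disc 84 mm across, 12 mm thick, below a SQUARE 36 mm hub; 50 mm high in all. Cross-shaped through bore: slots 9 mm wide, 28 mm end to end. Point: on the bore's axis, 25 mm above the underside; z up out of the hub, x and y along the slots and square to the hub's flats. Quarter turns are equivalent.
- shaft: Upright shaft on the fixed grey reducer (130x120 mm, foot 170x150, top face 55 mm above bench). Cross of 4 splines, 7 mm wide, 26 mm tip to tip, to 37 mm above the top face (last 3 mm slimmer by 1 mm a side); then a 9.2 mm round pilot pin with tapered tip to 50 mm. Origin: axis, at top face; z up, x and y along the splines; quarter turns equivalent. Braked: turns only above 0.6 N m.
- collar (a joint): Downward travel (m) of the sprung 48 mm round collar at the shaft's foot, which carries the gear's underside. 0: up, its upper face 21 mm above the reducer's top face. 0.010: at its stop, gear home, underside 11 mm above that face. Pushes up about 6 N at 0, 16 N at 0.010, so it lifts the gear again when let go.
- round_gear: Another loose steel gear, NOT wanted: 80 mm across, disc 14 mm thick, ROUND hub 38 mm in diameter, 34 mm high in all, plain round bore. Origin at the centre of its underside.
- bearing: Loose steel ball bearing, 72 mm across, 18 mm high. Origin at the centre of its underside.
- spanner: Loose spanner 190 mm long lying flat at the far side. Origin at its underside.
- grease: Loose plain can 70 mm across, 110 mm high, at the far side. Origin at the centre of its underside.
- filter: Loose white oil filter 76 mm across, 88 mm high, at the far left. Origin at the centre of its underside.
- carton: Loose cardboard carton 120 by 90 by 60 mm at the far side. Origin at the centre of its underside.

How it is judged:
By the outcome, as a careful person would: the job done as asked, in the order asked, and still so for the second after the job is handed in, while the arm keeps its last pose, push and grip.
It also fails if it takes over 38 s, if anything falls off the work surface, if the arm or the gripper's body presses on something with over 40 N, if the wrist force passes 120 N, or if a joint passes its speed limit or range.

ROBOT

A 6-joint arm with a two-finger parallel gripper is mounted at the origin on the work surface. World frame = base frame: x ahead of the robot, y to its left, z up, the work surface at z = 0. Lengths are in m, angles in rad, forces in N, time in s.
With the tool pointing down it reaches from about 0.275 to 1 m from the base axis. Payload 8.4 kg.
Tool frame: the origin (TCP) lies at the very end of the fingers, on their centre line; the grasp point (between the pads) lies 19 mm behind it; z points along the fingers, y is the direction in which the jaws open and shut (so a half turn about z gives the same grasp; the last joint's range is limited). The gripper opens to 85 mm and grips with 20 to 120 N. Pads are 22 mm wide; open, the fingers measure 114 mm over their backs; the gripper's body (76 mm by 85 mm) begins 54 mm behind the grasp point. The pads swing forward as they close: fully open they stand 13 mm farther back than shut.
Start: joints at [1.324, 0.353, 1.633, -0, 1.155, -0.002], TCP at [0.151, 0.606, 0.231] pointing down, gripper open.
Joint ranges: [-2.63, 2.63], [-0.92, 2.1], [0.06, 2.66], [-1.3, 4.44], [0, 2.69], [-3.02, 3.02]. Speed limits (rad/s): [2.22, 2.22, 2.79, 3.14, 3.14, 3.14].

INTERFACE

Orientations are given as a rotation vector (axis times angle).
In Python, from station import robot, optics, job gives the robot as it stands.
- The arm moves only by the tool jog_arm, never from a script. Its argument "series" is a list of rows, each a list of 2 entries, a list of its own where there are three numbers: the shift along the tool's x, y, z in cm, then the turn about the tool's z in rad. In form: [[[x, y, z], twist], ...]. A call has 1 to 12 rows; each row is the pose to reach, as a shift and turn from the pose commanded when the call began, along the tool's axes at that moment; what a row does not reach only later rows make up. A row lasts 1/12 s, in which the tool goes at most 41.7 mm and 7.16 degrees, less where a joint would pass 70% of its speed; a pose out of reach is approached as far as the arm can. A call with a gripper value outside its range is refused whole. "gripper" is the closure, from 0 (fully open) to 1 (shut), set as the call begins (left out, the last holds). The fingers move at their own pace and stop on an object; "squeeze" is the grip in N (left out, the last holds). Time passes only in rows, so rows that repeat a pose let the fingers close. It gives the time, the measured TCP pose, the force and the opening at its end, in the units of the state.
- robot.sense(): the state, without advancing time (a new reading comes with each control period).
- optics.read_camera(name): name is "scene" or "side" or "wrist"; returns (picture, depth): 420x560x3 uint8, blue, green, red; 420x560 float32, m along the optical axis (not along the pixel's ray), 0 where there is no reading.
- optics.camera_info(name): a dict with "intrinsics" (3x3 intrinsics, pixels), "world_from_camera" (4x4, takes a point from camera to world coordinates); the wrist camera has in their place "tool_from_camera" (4x4, takes a point from camera to tool coordinates, whose origin is the TCP and whose axes are the flange's). Camera axes: x right, y down, z forward; pixel columns grow to the right and rows downward; lengths in m; the calibration is good to about 2 mm. A picture is of the moment at which its call begins: read the wrist's pose just before it. camera_info takes no time and is no camera call.
- job.job_done(): hands the job in, once; it reports no verdict.
The state is a dict: "time_s": time; "joint_positions": joint angles; "qd": joint speeds; "joint_efforts": joint torques, N m; "position": TCP position; "tool_rot": TCP orientation; "wrist_force": force on the tool from outside, world axes, zero at the start; "wrist_torque": the same for the moment, N m; "finger_gap": finger opening in m.
Only numpy, scipy, OpenCV 4.12 (cv2) and the standard library are available. Lean on these libraries where they do the work, as an engineer would, in place of code of your own. Each camera call takes 0.05 s, during which the arm holds its last target. There are 200 camera calls.

## Working session

There is one attempt and no reset: what is moved stays moved. The work goes in short steps, Python scripts to look and compute and a tool call to move; the robot and the scene stay as the last step left them, time stands still between calls to the robot, and variables do not carry over. Pictures are saved under pics/ and viewed, about 8 in all and at most 12, crops included, and the job is handed in when it is done.

Besides the shell and the picture viewer there is one more tool, called after "Request:" as name(argument=value, ...) on one line, values as JSON. jog_arm: Moves the arm, as the interface text tells. Its arguments: {"type":"object","properties":{"series":{"type":"array"},"gripper":{"type":"number"},"squeeze":{"type":"number"}},"required":["series"]}

```bash
ls; mkdir -p pics
python3 - <<'E'
from station import robot, optics, job
import cv2, numpy as np
print(robot.sense())
a=optics.read_camera("scene"); b=optics.read_camera("side")
for n,(p,d) in (("scene",a),("side",b)):
    i=optics.camera_info(n); print(n,i); np.savez(f"{n}0.npz",p=p,d=d)
print(optics.camera_info("wrist"))
cv2.imwrite("pics/p1.png",np.vstack([a[0],b[0]])[:, :] if 0 else cv2.resize(np.hstack([a[0],b[0]]),(800,300),interpolation=cv2.INTER_AREA))
cv2.imwrite("pics/scene.png",a[0]);cv2.imwrite("pics/side.png",b[0])
E
```

```text
pics
{'time_s': 0.0, 'joint_positions': array([ 1.32360520e+00,  3.53613810e-01,  1.63415413e+00, -1.15868270e-05,
        1.15521016e+00, -2.40982156e-03]), 'qd': array([ 0.00087142,  0.00083781, -0.00075184, -0.00021155, -0.00085443,
       -0.00011742]), 'joint_efforts': array([ 2.20273971e-03, -6.05259347e+01, -3.42082036e+01,  2.92805826e-04,
        9.24711727e-03,  1.08581210e-05]), 'position': array([0.15135482, 0.60589205, 0.23057458]), 'tool_rot': array([-3.83515182e-01, -3.11793174e+00,  2.16129123e-03]), 'wrist_force': array([ 0.36633864,  0.30381173, -0.26883697]), 'wrist_torque': array([-0.04345533,  0.05638846, -0.01762001]), 'finger_gap': 0.08577880782470725}
scene {'intrinsics': array([[402.51644297,   0.        , 278.01664875],
       [  0.        , 402.51644297, 204.1792268 ],
       [  0.        ,   0.        ,   1.        ]]), 'world_from_camera': array([[ 0.22127875,  0.79514153, -0.56461107,  1.13679444],
       [ 0.97519254, -0.18394067,  0.12314764, -0.07211292],
       [-0.00593513, -0.57785446, -0.81611825,  0.83278738],
       [ 0.        ,  0.        ,  0
[... 300 characters left out ...]
534, -0.68903404,  0.70295949, -0.59132716],
       [ 0.01319051, -0.71573449, -0.69824792,  0.70620589],
       [ 0.        ,  0.        ,  0.        ,  1.        ]])}
{'intrinsics': array([[337.19249257,   0.        , 277.00621595],
       [  0.        , 337.19249257, 211.3503679 ],
       [  0.        ,   0.        ,   1.        ]]), 'tool_from_camera': array([[ 4.04635207e-04, -9.52022043e-01, -3.06029191e-01,
         7.81630843e-02],
       [ 9.99999525e-01,  6.56433755e-04, -7.19880311e-04,
        -2.64443303e-05],
       [ 8.86229815e-04, -3.06028755e-01,  9.52021857e-01,
        -1.44614301e-01],
       [ 0.00000000e+00,  0.00000000e+00,  0.00000000e+00,
         1.00000000e+00]])}
```

View pics/scene.png

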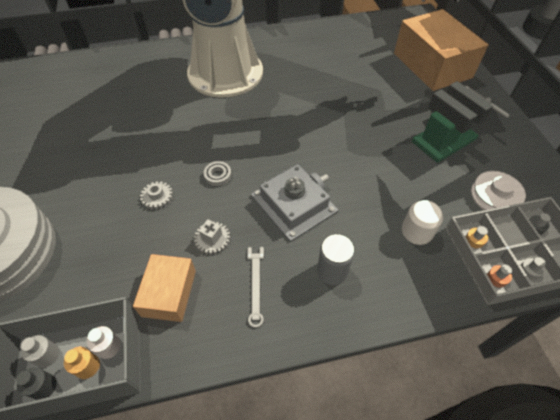

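View pics/side.png

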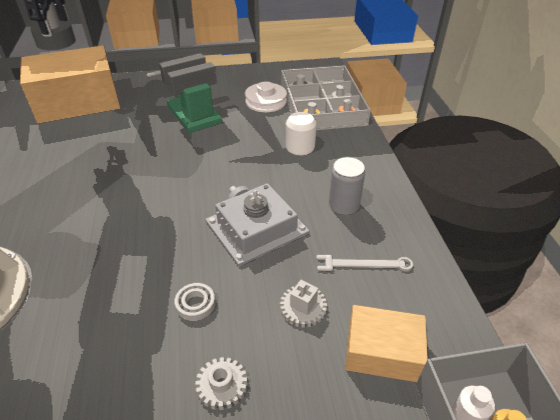

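The square-hub gear's hub top is at scene (211,230) and side (305,290). The shaft is at scene (294,182) and side (256,202). Next I locate both roughly with plane rays and depth.

```bash
cat > h.py <<'E'
import numpy as np, cv2
from scipy.spatial.transform import Rotation as R
from station import robot, optics, job
def cam(n, st=None):
    i=optics.camera_info(n); K=i["intrinsics"]
    if n!="wrist": return K,i["world_from_camera"]
    st=st or robot.sense(); T=np.eye(4); T[:3,:3]=R.from_rotvec(st["tool_rot"]).as_matrix(); T[:3,3]=st["position"]
    return K,T@i["tool_from_camera"]
def ray(KT,u,v,z):
    K,T=KT; d=T[:3,:3]@np.linalg.solve(K,[u,v,1.]); o=T[:3,3]; return o+d*(z-o[2])/d[2]
def proj(KT,p):
    K,T=KT; c=T[:3,:3].T@(np.asarray(p)-T[:3,3]); q=K@c; return q[:2]/q[2]
def cloud(KT,d):
    K,T=KT; v,u=np.mgrid[:d.shape[0],:d.shape[1]]
    P=np.stack([(u-K[0,2])/K[0,0]*d,(v-K[1,2])/K[1,1]*d,d],-1)@T[:3,:3].T+T[:3,3]; P[d==0]=np.nan; return P
def totool(p,st=None):
    st=st or robot.sense(); return 100*R.from_rotvec(st["tool_rot"]).as_matrix().T@(np.asarray(p)-st["position"])
E
python3 - <<'E'
from h import *
for n,g,s in (("scene",(211,230),(294,182)),("side",(305,290),(256,203))):
    KT=cam(n); f=np.load(n+"0.npz"); P=cloud(KT,f["d"])
    print(n,ray(KT,*g,.05),ray(KT,*s,.09))
    for c,zl,zh in ((g,.043,.056),(s,.08,.12)):
        w=P[c[1]-25:c[1]+25,c[0]-25:c[0]+25].reshape(-1,3); m=(w[:,2]>zl)&(w[:,2]<zh); print(m.sum(),np.nanmean(w[m],0),np.ptp(w[m],axis=0) if m.any() else 0)
E
python3 - <<'E'
import sys; sys.path.insert(0,'.')
import cv2,numpy as np
a=cv2.imread('pics/scene.png')[120:270,120:370]; b=cv2.imread('pics/side.png')[170:340,190:350]
f=lambda x,s:cv2.resize(x,None,fx=s,fy=s,interpolation=cv2.INTER_CUBIC)
A=f(a,1.8);B=f(b,1.8*150/170); 
h=min(len(A),len(B)); cv2.imwrite('pics/crop.png',np.hstack([A[:h],B[:h]]))
E
```

```text
scene [ 0.6311823  -0.11897345  0.05      ] [0.56904958 0.09074509 0.09      ]
197 [ 0.62689866 -0.12125727  0.04898871] [0.04760729 0.04863296 0.01077409]
86 [0.5716702  0.09244735 0.09000067] [0.0221222  0.02232606 0.02505102]
side [ 0.62683016 -0.12221803  0.05      ] [0.56685559 0.07070726 0.09      ]
349 [ 0.62467891 -0.12452187  0.04859985] [0.05074435 0.04962334 0.00931498]
120 [0.56762134 0.08797705 0.09092614] [0.02266923 0.0229117  0.02667612]
```

Run:
```python
from h import *
s=robot.sense(); print(R.from_rotvec(s["tool_rot"]).as_matrix().round(3)); print(totool([.57,.09,.23]), totool([.626,-.122,.18]))
```

```text
[[-0.97   0.242 -0.   ]
 [ 0.242  0.97  -0.001]
 [ 0.    -0.001 -1.   ]]
[-53.11991053 -39.91143557   0.11271174] [-63.69049654 -59.11609347   5.1370352 ]
```

Request:
jog_arm(series=[[[-53, -40, 0], 0], [[-53, -40, 0], 0], [[-53, -40, 0], 0], [[-53, -40, 0], 0], [[-53, -40, 0], 0], [[-53, -40, 0], 0], [[-53, -40, 0], 0], [[-53, -40, 0], 0], [[-53, -40, 0], 0], [[-53, -40, 0], 0], [[-53, -40, 0], 0], [[-53, -40, 0], 0]])

```text
time_s: 1.1
position: [0.4664, 0.2155, 0.2312]
tool_rot: [-0.384, -3.118, 0.0]
wrist_force: [0.9, 0.9, 0.1]
finger_gap: 0.0854
```

Run:
```python
from h import *
s=robot.sense(); print(s["time_s"],s["position"],s["joint_positions"]); print(totool([.57,.09,.22]))
```

```text
1.1 [0.46643012 0.21546587 0.23121863] [ 4.29801904e-01  1.79867218e-01  1.86818472e+00  3.86810787e-05
  1.09364907e+00 -8.96220359e-01]
[-13.08906221  -9.66243852   1.12086889]
```

Request:
jog_arm(series=[[[-13, -9.6, 0.5], 0], [[-13, -9.6, 0.5], 0], [[-13, -9.6, 0.5], 0], [[-13, -9.6, 0.5], 0], [[-13, -9.6, 0.5], 0], [[-13, -9.6, 0.5], 0]])

```text
time_s: 1.6
position: [0.5691, 0.0911, 0.2256]
tool_rot: [-0.388, -3.116, 0.0]
wrist_force: [0.6, 0.8, 0.1]
finger_gap: 0.0857
```

Run:
```python
from h import *
s=robot.sense(); p,d=optics.read_camera("wrist"); np.savez("w1.npz",p=p,d=d,pos=s["position"],rot=s["tool_rot"])
cv2.imwrite("pics/w1.png",p); print(s["time_s"],s["position"],abs(s["qd"]).max())
print(proj(cam("wrist",s),[.57,.09,.105])); print(totool([.626,-.122,.17]))
```

```text
1.6 [0.56907118 0.09110071 0.22559184] 0.04621176653607202
[276.31940542 204.62901841]
[-10.8402379  -19.36520429   5.55681209]
```

View pics/w1.png

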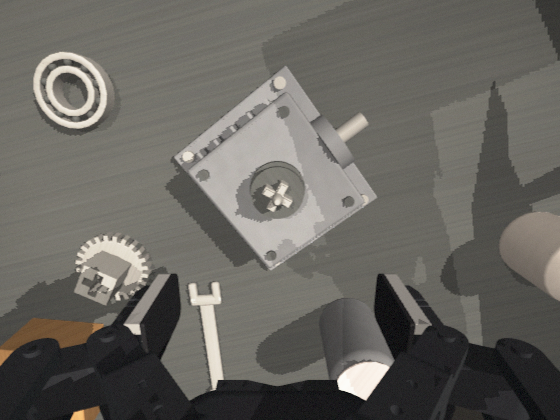

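The pilot pin is near (277,196), with the spline cross around it at roughly 20–30° to the image. The square gear is at about (97,283). I'll go to the gear and view an enlarged shaft crop together with the gear.

Request:
jog_arm(series=[[[-10.8, -19.4, 4], 0], [[-10.8, -19.4, 4], 0], [[-10.8, -19.4, 4], 0], [[-10.8, -19.4, 4], 0], [[-10.8, -19.4, 4], 0], [[-10.8, -19.4, 4], 0], [[-10.8, -19.4, 4], 0]])

```text
time_s: 2.23
position: [0.6261, -0.1236, 0.1853]
tool_rot: [-0.386, -3.117, 0.001]
wrist_force: [-0.6, 1.1, 0.4]
finger_gap: 0.0853
```

Run:
```python
from h import *
s=robot.sense(); p,d=optics.read_camera("wrist"); np.savez("w2.npz",p=p,d=d,pos=s["position"],rot=s["tool_rot"])
KT=cam("wrist",s); c=proj(KT,[.626,-.122,.05]).round().astype(int); print(s["position"],abs(s["qd"]).max(),c)
w1=np.load("w1.npz")["p"]
A=w1[161:231,242:312]; x,y=c[0]-60,c[1]-60; B=p[y:y+120,x:x+120]; print("crop B origin",x,y)
cv2.imwrite("pics/c2.png",np.hstack([cv2.resize(A,(400,400),interpolation=cv2.INTER_CUBIC),cv2.resize(B,(400,400),interpolation=cv2.INTER_CUBIC)]))
```

```text
[ 0.62614062 -0.12361067  0.18527517] 0.05565866905585979 [279 198]
crop B origin 219 138
```

View pics/c2.png

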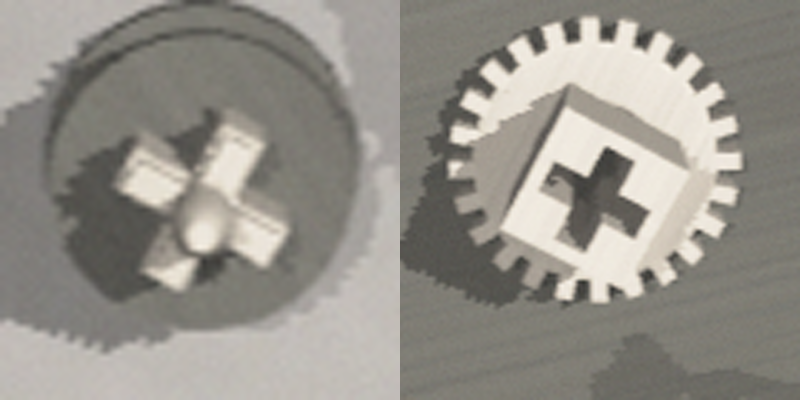

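The hub flats and cross slots are clear on the right, and the spline ends on the left. I'll convert both to world poses and tool angles.

Run:
```python
from h import *
def st(n):
    f=np.load(n); return dict(position=f["pos"],tool_rot=f["rot"]),f
def fit(ends,KT,z):
    P=np.array([ray(KT,*e,z) for e in ends]); a=[np.arctan2(*(P[i]-P[i+2])[1::-1]) for i in (0,1)]
    ang=np.angle(np.mean(np.exp(4j*np.array(a))))/4
    print("ctr",(P[0]+P[2])/2,(P[1]+P[3])/2,"len",np.linalg.norm(P[0]-P[2]),np.linalg.norm(P[1]-P[3]),"a",np.degrees(a),"mod90",np.degrees(ang)); return P.mean(0),ang
s1,f1=st("w1.npz"); s2,f2=st("w2.npz")
sh=fit(np.array([(128,173),(235,133),(272,252),(162,276)])/5.714+[242,161]-.4,cam("wrist",s1),.092)
g=fit(np.array([(148,182),(222,155),(246,220),(182,246)])/3.333+[219,138]-.35,cam("wrist",s2),.05)
tip=ray(cam("wrist",s1),202/5.714+242,228/5.714+161,.105); print("pin tip",tip)
# hub top by depth
P=cloud(cam("wrist",s2),f2["d"]); m=(abs(P[...,2]-.05)<.006)&(np.hypot(P[...,0]-.626,P[...,1]+.122)<.04)
q=P[m]; print("depth hub",m.sum(),q.mean(0),cv2.minAreaRect((q[:,:2]*1000).astype(np.float32)))
P=cloud(cam("wrist",s1),f1["d"]); m=(abs(P[...,2]-.077)<.006)&(np.hypot(P[...,0]-.57,P[...,1]-.09)<.035)
q=P[m]; print("depth collar",m.sum(),q.mean(0),cv2.minAreaRect((q[:,:2]*1000).astype(np.float32)))
s=robot.sense(); X=R.from_rotvec(s["tool_rot"]).as_matrix(); yaw=np.arctan2(X[1,0],X[0,0]); print("tool x yaw",np.degrees(yaw))
for n,(p,a) in (("shaft",sh),("gear",g)):
    d=(a-yaw+np.pi/4)%(np.pi/2)-np.pi/4; print(n,"world turn needed",d,"tool twist",-d, "shift",totool([p[0],p[1],.1]))
```

```text
ctr [0.56794721 0.09079889 0.092     ] [0.56674517 0.09073411 0.092     ] len 0.024798775609178432 0.024697721982610853 a [-133.80647726  139.54205323] mod90 -42.132212015742326
ctr [ 0.62582046 -0.12313164  0.05      ] [ 0.62609804 -0.12200695  0.05      ] len 0.02728517098347551 0.026452266388637628 a [-125.98337623  143.0182525 ] mod90 -36.48256186294997
pin tip [0.56712321 0.09160139 0.105     ]
depth hub 1369 [ 0.62427134 -0.12295149  0.05145914] ((624.999755859375, -123.27079772949219), (36.20500183105469, 36.444740295410156), 47.964561462402344)
depth collar 1702 [0.56583261 0.09189624 0.0781005 ] ((567.4703979492188, 91.51554107666016), (47.32044982910156, 47.53752517700195), 61.330387115478516)
tool x yaw 165.89380739399974
shaft world turn needed -0.48914631492783656 tool twist 0.48914631492783656 shift [10.83737663 19.17508019  8.58666048]
gear world turn needed -0.3905413181758095 tool twist 0.3905413181758095 shift [-0.0465919  -0.08667806  8.56615745]
```

Request:
jog_arm(series=[[[0, -0.1, 3], 0.12], [[0, -0.1, 6], 0.24], [[0, -0.1, 10], 0.36], [[0, -0.1, 13], 0.4], [[0, -0.1, 15], 0.4], [[0, -0.1, 16.3], 0.4], [[0, -0.1, 16.8], 0.4], [[0, -0.1, 16.8], 0.4]], gripper=0)

```text
time_s: 2.95
position: [0.6257, -0.1211, 0.0179]
tool_rot: [-0.993, -2.979, -0.0]
wrist_force: [-0.2, -0.5, 1.1]
finger_gap: 0.0856
```

Request:
jog_arm(series=[[[0, 0, 0], 0], [[0, 0, 0], 0], [[0, 0, 0], 0], [[0, 0, 0], 0], [[0, 0, 0], 0], [[0, 0, 0], 0], [[0, 0, 0], 0], [[0, 0, 0], 0]], gripper=1, squeeze=100)

```text
time_s: 3.62
position: [0.6269, -0.1231, 0.02]
tool_rot: [0.995, 2.978, 0.0]
wrist_force: [-1.4, -0.6, 9.4]
finger_gap: 0.0351
```

Run:
```python
from h import *
s=robot.sense(); print(s)
p,d=optics.read_camera("wrist"); cv2.imwrite("pics/w3.png",p)
```

```text
{'time_s': 3.6167, 'joint_positions': array([-1.96092289e-01,  6.23924097e-01,  1.73708689e+00, -3.04346088e-04,
        7.78602042e-01, -1.12154550e+00]), 'qd': array([-0.00106138,  0.00099897, -0.00016667, -0.00100188,  0.0005288 ,
        0.00128188]), 'joint_efforts': array([  0.59821229, -63.21652651, -23.04196715,   0.27826505,
        -0.77986998,  -0.12687476]), 'position': array([ 0.62688193, -0.1230723 ,  0.01999786]), 'tool_rot': array([9.95249798e-01, 2.97767991e+00, 5.91361892e-05]), 'wrist_force': array([-1.445762  , -0.64095112,  9.40403256]), 'wrist_torque': array([-0.29187392,  0.50133073, -0.11753953]), 'finger_gap': 0.03508109881190131}
```

View pics/w3.png

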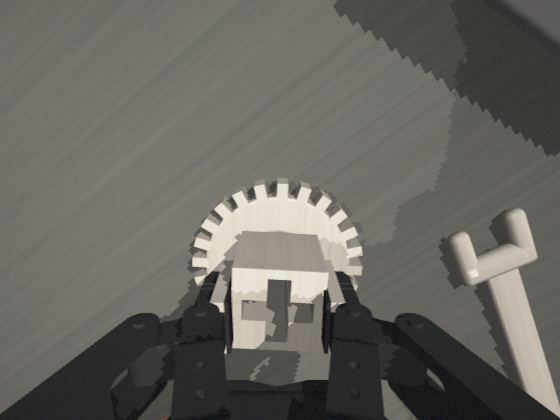

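The gear is gripped square across the hub flats, with the slot cross visible at about (279,310). Next I measure the gear's offset in the tool frame, using a crop.

Run:
```python
from h import *
p=cv2.imread("pics/w3.png"); KT=cam("wrist"); s=robot.sense()
for n,u,v in (("+x edge",279,269),("cross",279,311),("slot top",279,280),("slot bot",279,342)): print(n,totool(ray(KT,u,v,.05))*10)
cv2.imwrite("pics/c3.png",cv2.resize(p[220:370,200:360],None,fx=4,fy=4,interpolation=cv2.INTER_CUBIC))
```

```text
+x edge [ 18.40366951   0.72417631 -30.01979483]
cross [ -0.04018717   0.76526269 -29.98517847]
slot top [ 13.72711179   0.73459403 -30.01101763]
slot bot [-14.74493128   0.79801964 -29.95757987]
```

View pics/c3.png

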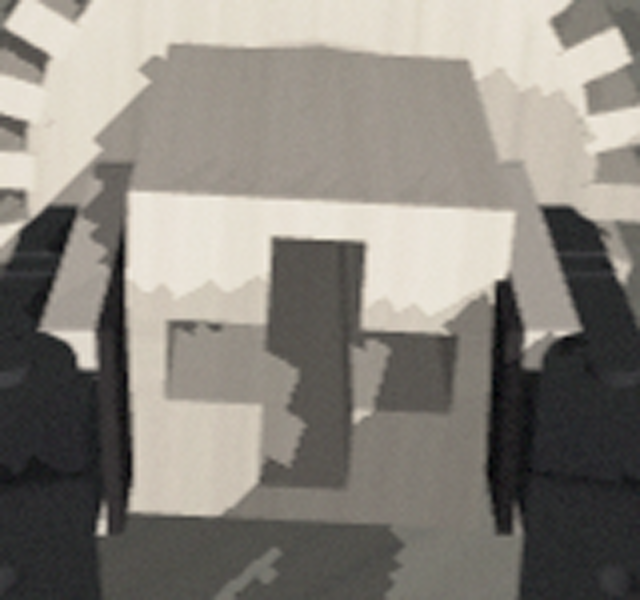

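Request:
jog_arm(series=[[[0, 0, -1], 0], [[0, 0, -3], 0], [[0, 0, -6], 0], [[0, 0, -9], 0], [[0, 0, -12], 0], [[0, 0, -13], 0]])

```text
time_s: 4.17
position: [0.628, -0.123, 0.1531]
tool_rot: [0.994, 2.974, 0.001]
wrist_force: [2.0, -0.8, -3.2]
finger_gap: 0.0347
```

Run:
```python
from h import *
s=robot.sense(); p,d=optics.read_camera("wrist"); cv2.imwrite("pics/w4.png",p); KT=cam("wrist",s)
X=R.from_rotvec(s["tool_rot"]).as_matrix(); print(s["position"],s["wrist_force"],"yaw",np.degrees(np.arctan2(X[1,0],X[0,0])))
c=np.array([(318,240),(455,373),(306,487),(168,362),(128,190),(515,210)])/4+[200,220]-.4
off=lambda u,v:(lambda o,d:o+d*(-.030-o[2])/d[2])(optics.camera_info("wrist")["tool_from_camera"][:3,3],optics.camera_info("wrist")["tool_from_camera"][:3,:3]@np.linalg.solve(KT[0],[u,v,1]))*1000
P=np.array([off(*q) for q in c]); print(P.round(2)); 
for i,j in ((0,2),(1,3),(5,4)): print(np.degrees(np.arctan2(*(P[i]-P[j])[1::-1])))
cv2.imwrite("pics/c4.png",cv2.resize(p[220:370,200:360],None,fx=4,fy=4,interpolation=cv2.INTER_CUBIC))
print("diff", cv2.absdiff(cv2.imread("pics/w3.png")[255:345,232:328],p[255:345,232:328]).mean())
print(totool([.5673,.0912,.153]))
```

```text
[ 0.62798139 -0.12303746  0.15311538] [ 2.01504722 -0.75358593 -3.15180867] yaw 143.04636154614965
[[ 13.88   0.78 -30.  ]
 [ -0.88  14.35 -30.  ]
 [-14.4   -0.38 -30.  ]
 [  0.36 -13.98 -30.  ]
 [ 19.17 -17.15 -30.  ]
 [ 17.09  19.44 -30.  ]]
2.3432689219997003
92.50166073377217
93.24787385366058
diff 4.532947530864197
[17.75384723 13.45777503 -0.05194715]
```

View pics/c4.png

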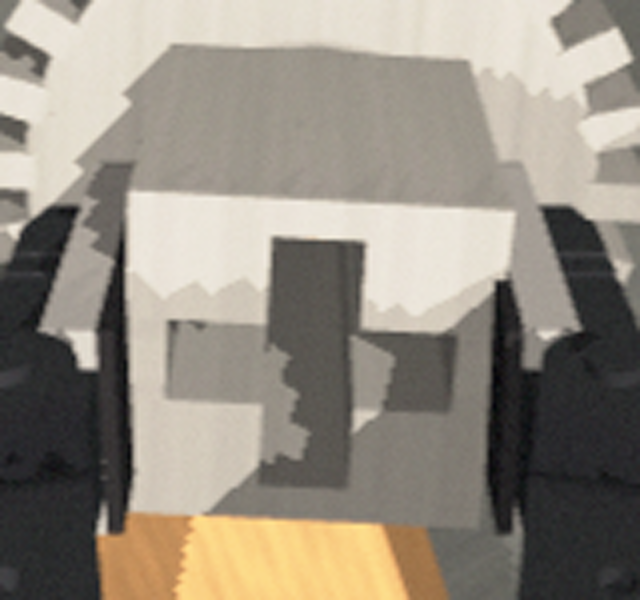

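The gear sits in the grip rotated about 2.5° and is nearly centred. I carry it over the shaft with the matching twist.

Request:
jog_arm(series=[[[3.5, 2.7, 0], 0.046], [[7, 5.4, 0], 0.046], [[10.6, 8.1, 0], 0.046], [[14.2, 10.7, 0], 0.046], [[16.8, 12.6, 0], 0.046], [[17.78, 13.43, 0], 0.046], [[17.78, 13.43, 0], 0.046], [[17.78, 13.43, 0], 0.046], [[17.78, 13.43, 0], 0.046]])

```text
time_s: 4.97
position: [0.5643, 0.091, 0.1473]
tool_rot: [-1.063, -2.955, 0.002]
wrist_force: [-0.1, -0.3, -4.9]
finger_gap: 0.035
```

Run:
```python
from h import *
s=robot.sense(); X=R.from_rotvec(s["tool_rot"]).as_matrix(); print(s["position"],s["wrist_force"],"yaw",np.degrees(np.arctan2(X[1,0],X[0,0])),X[:,2])
g=s["position"]+X@np.array([-.0003,.0002,0]); print("gear axis",g,"corr cm",X.T@(np.array([.5672,.0911,g[2]])-g)*100)
a=optics.read_camera("scene")[0]; b=optics.read_camera("side")[0]
f=lambda n,im:cv2.resize(im[(q:=proj(cam(n),[.567,.091,.11]).astype(int))[1]-50:q[1]+50,q[0]-50:q[0]+50],(400,400),interpolation=cv2.INTER_CUBIC)
cv2.imwrite("pics/c5.png",np.hstack([f("scene",a),f("side",b)]))
```

```text
[0.56428195 0.09097413 0.14727112] [-0.14977635 -0.27300888 -4.86794872] yaw 140.4325861940817 [-1.32813116e-03 -6.16808504e-04 -9.99998928e-01]
gear axis [0.56464061 0.09093721 0.14727067] corr cm [-0.18692744  0.17557833 -0.00034996]
```

View pics/c5.png

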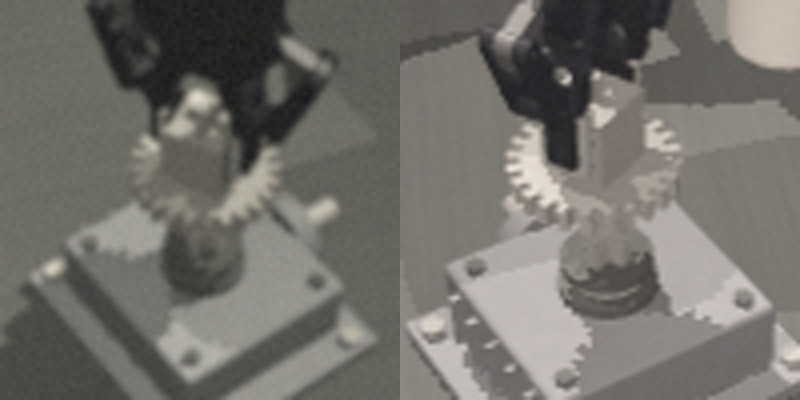

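Request:
jog_arm(series=[[[-0.19, 0.18, 0.5], 0], [[-0.19, 0.18, 1.0], 0], [[-0.19, 0.18, 1.7], 0], [[-0.19, 0.18, 1.7], 0], [[-0.19, 0.18, 1.7], 0]])

```text
time_s: 5.48
position: [0.5667, 0.0915, 0.1304]
tool_rot: [-1.064, -2.954, 0.001]
wrist_force: [0.0, 0.1, -4.9]
finger_gap: 0.0346
```

```bash
cat > st.py <<'E'
from h import *
s=robot.sense(); X=R.from_rotvec(s["tool_rot"]).as_matrix(); print(s["time_s"],s["position"],"F",s["wrist_force"],"M",s["wrist_torque"],"yaw",np.degrees(np.arctan2(X[1,0],X[0,0])),s["finger_gap"])
g=s["position"]+X@np.array([-.0003,.0002,0]); print("corr cm",X.T@(np.array([.5672,.0911,g[2]])-g)*100)
E
python3 st.py
```

```text
5.4833 [0.56672327 0.09147988 0.13040706] F [ 0.01149316  0.12256718 -4.87177088] M [-4.02689589e-02  9.82761745e-05 -1.66777213e-02] yaw 140.3974466082897 0.03462282976037913
corr cm [-3.09473313e-02 -1.88796188e-02 -1.16375794e-05]
```

Request:
jog_arm(series=[[[-0.03, -0.02, 0.5], 0], [[-0.03, -0.02, 1.0], 0], [[-0.03, -0.02, 1.5], 0], [[-0.03, -0.02, 1.5], 0], [[-0.03, -0.02, 1.5], 0]])

```text
time_s: 5.9
position: [0.567, 0.0914, 0.1158]
tool_rot: [-1.063, -2.955, 0.001]
wrist_force: [-0.4, 0.5, -4.9]
finger_gap: 0.035
```

Request:
jog_arm(series=[[[0, 0, 0.3], 0], [[0, 0, 0.6], 0], [[0, 0, 0.9], 0], [[0, 0, 0.9], 0], [[0, 0, 0.9], 0]])

```text
time_s: 6.32
position: [0.5676, 0.0913, 0.1071]
tool_rot: [1.063, 2.956, -0.0]
wrist_force: [1.5, -0.1, -6.1]
finger_gap: 0.0351
```

```bash
python3 st.py
```

```text
6.3167 [0.56761532 0.09131917 0.1071373 ] F [ 1.47996237 -0.096086   -6.14378651] M [-0.20266378 -0.36736186 -0.0223287 ] yaw 140.42676090930138 0.03509234993573021
corr cm [ 4.80505434e-02 -6.33527098e-02 -2.54333253e-05]
```

The underside should now be below the spline tops with almost no force, so the splines have meshed. Continuing down to the collar.

Request:
jog_arm(series=[[[0, 0, 0.3], 0], [[0, 0, 0.6], 0], [[0, 0, 0.9], 0], [[0, 0, 0.9], 0], [[0, 0, 0.9], 0]])

```text
time_s: 6.73
position: [0.5676, 0.0913, 0.098]
tool_rot: [1.063, 2.956, -0.0]
wrist_force: [4.0, -3.1, -7.2]
finger_gap: 0.035
```

Request:
jog_arm(series=[[[0, 0, 0.3], 0], [[0, 0, 0.6], 0], [[0, 0, 0.6], 0], [[0, 0, 0.6], 0]])

```text
time_s: 7.07
position: [0.5678, 0.0914, 0.0927]
tool_rot: [1.063, 2.955, 0.0]
wrist_force: [2.2, -2.7, 2.6]
finger_gap: 0.0352
```

```bash
python3 st.py
```

```text
7.0667 [0.56784025 0.09142429 0.09267887] F [ 2.16584265 -2.74704171  2.61895998] M [-0.58711663 -0.24640491  0.02362354] yaw 140.42210381245692 0.035162903751749214
corr cm [ 5.86860944e-02 -8.57866116e-02 -8.92270500e-05]
```

Request:
jog_arm(series=[[[0, 0, 0.2], 0], [[0, 0, 0.4], 0], [[0, 0, 0.6], 0], [[0, 0, 0.6], 0], [[0, 0, 0.6], 0]])

```text
time_s: 7.48
position: [0.5679, 0.0914, 0.0871]
tool_rot: [1.063, 2.955, 0.001]
wrist_force: [0.8, -3.1, 8.9]
finger_gap: 0.0348
```

Request:
jog_arm(series=[[[0, 0, 0.1], 0], [[0, 0, 0.2], 0], [[0, 0, 0.2], 0], [[0, 0, 0.2], 0]])

```text
time_s: 7.82
position: [0.5679, 0.0914, 0.0859]
tool_rot: [1.063, 2.955, 0.001]
wrist_force: [-2.0, -4.8, 17.5]
finger_gap: 0.035
```

```bash
python3 st.py
```

```text
7.8167 [0.56792745 0.09143856 0.08593455] F [-1.95939473 -4.80937223 17.51084532] M [-0.80733682  0.51414831  0.05254776] yaw 140.42720089638019 0.03499390477026288
corr cm [ 0.06450437 -0.09243945 -0.00013337]
```

Request:
jog_arm(series=[[[0, 0, 0.1], 0], [[0, 0, 0.2], 0], [[0, 0, 0.2], 0], [[0, 0, 0.2], 0], [[0, 0, 0.2], 0], [[0, 0, 0.2], 0]])

```text
time_s: 8.32
position: [0.5681, 0.0914, 0.0858]
tool_rot: [1.063, 2.954, 0.001]
wrist_force: [-9.7, -4.8, 37.4]
finger_gap: 0.035
```

```bash
python3 st.py
python3 - <<'E'
from h import *
a,_=optics.read_camera("scene"); b,_=optics.read_camera("side")
f=lambda n,im:cv2.resize(im[(q:=proj(cam(n),[.567,.091,.09]).astype(int))[1]-45:q[1]+45,q[0]-45:q[0]+45],(400,400),interpolation=cv2.INTER_CUBIC)
cv2.imwrite("pics/c6.png",np.hstack([f("scene",a),f("side",b)]))
E
```

```text
8.3167 [0.56814973 0.09141905 0.08581983] F [-9.65653644 -4.76790329 37.44837253] M [-1.04560586  1.70268671 -0.05401842] yaw 140.42738022825776 0.034984234481396606
corr cm [ 0.08288173 -0.10509572 -0.00024969]
```

View pics/c6.png

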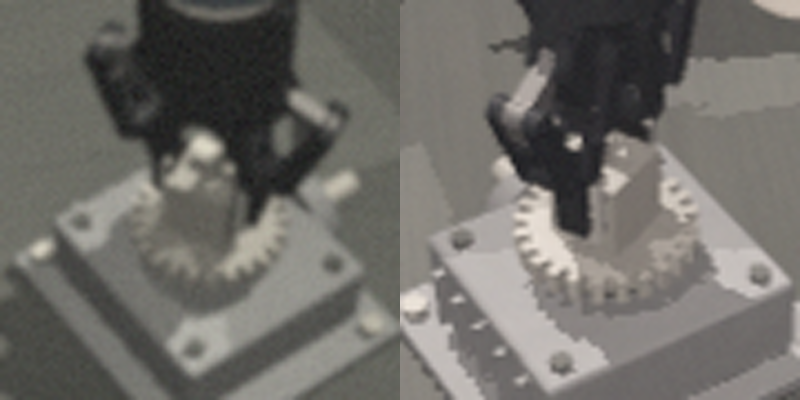

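It is at the hard stop: z is saturated at 0.0858 against 0.086 expected, and only the force rises. I'll ease the push a little for margin and hand in.

Request:
jog_arm(series=[[[0, 0, -0.1], 0], [[0, 0, -0.1], 0], [[0, 0, -0.1], 0], [[0, 0, -0.1], 0]])

```text
time_s: 8.75
position: [0.5681, 0.0914, 0.0859]
tool_rot: [1.063, 2.955, 0.001]
wrist_force: [-6.0, -3.5, 27.4]
finger_gap: 0.0348
```

```bash
python3 st.py; python3 -c "
from station import job; print(job.job_done())"; python3 st.py
```

```text
8.75 [0.56805458 0.09143191 0.08589763] F [-6.00637025 -3.51826961 27.38959094] M [-0.94559856  1.03495765 -0.05210882] yaw 140.43073025199408 0.034837480083612406
corr cm [ 0.07473311 -0.1000229  -0.00020048]
the job is handed in; nothing more can be done
None
the job is handed in; nothing more can be done
```

I gripped the square-hub gear across its flats, carried it hub up over the shaft, and turned it to match the splines. It meshed with only a few newtons of force. I then pressed it home against the collar and handed the job in at about 8.8 s, with the gear still gripped and pushed down.

**Final checks:**
- **Depth:** the tool stopped at z = 0.0859 m, against 0.086 m expected with the gear home. Pressing another 2 mm only raised the force (17 N to 37 N), so it is at the hard stop. I then eased the push to about 27 N. The spring and gear weight need about 11 N.
- **Pictures:** the last scene and side views show the gear low over the reducer with its hub up. They are too coarse to confirm the last millimetre. I did not touch any other parts, but I did not check them again in a final full view.
- **Small disagreements:**
  - The gear sat about 2.5° turned in the grip, which I corrected for.
  - The shaft pulled the gear about 1 mm from where I had measured the axis, leaving about 7 N of side force.

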